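Draw the caddy tight to its dock with the cam lock

ROBOT

A 6-joint arm with a two-finger parallel gripper is mounted at the origin on a cart in front of the work surface, level with it; the furniture and walls round the work are solid. World frame = base frame: x ahead of the robot, y to its left, z up, the work surface at z = 0. Lengths are in mm, angles in rad, forces in N, time in s.
With the tool pointing down it reaches from about 400 to 925 mm from the base axis. Payload 12.5 kg.
Tool frame: the origin (TCP) lies at the very end of the fingers, on their centre line; the grasp point (between the pads) lies 19 mm behind it; z points along the fingers, y is the line along which they close (so a half turn about z gives the same grasp; the last joint's range is limited). The gripper opens to 95 mm and grips with 3 to 60 N. Pads are 20 mm wide; open, the fingers measure 119 mm over their backs; the gripper's body (75 mm by 180 mm) begins 59 mm behind the grasp point.
Start: joints at [1.135, 0.491, 1.559, -0, 1.092, -0.106], TCP at [202.393, 591.343, 190.061] pointing down, gripper open.
Joint ranges: [-3.1, 3.1], [-0.84, 2.19], [0.05, 2.79], [-1.13, 4.28], [0.06, 2.93], [-2.69, 2.69]. Speed limits (rad/s): [2.22, 2.22, 2.79, 3.14, 3.14, 3.14].

INTERFACE

Orientations are given as [roll, pitch, yaw] about the fixed x, y, z axes, in that order (R = Rz(yaw) Ry(pitch) Rx(roll)).
In Python, from cell import * gives the robot as it stands.
- The arm moves only by the tool jog_arm, never from a script. Its argument "targets" is a list of rows, each an object with "turn": the turn, a rotation vector about the world's x, y, z in degrees, a list of three; "slide": the shift along the world's x, y, z in mm, a list of three; "claw": the opening in per cent of the stroke, from 0 (shut) to 100 (fully open). In form: [{"turn": [wx, wy, wz], "slide": [x, y, z], "claw": claw}, ...]. A call has 1 to 5 rows; each row shifts and turns the commanded pose from where the row before left it; what a row does not reach is not made up. A row lasts 1/8 s, in which the tool goes at most 62.5 mm and 10.7 degrees, less where a joint would pass 70% of its speed; a pose out of reach is approached as far as the arm can. A call with a gripper value outside its range is refused whole. The fingers move at their own pace and stop on an object; the grip force is fixed at half the most. Time passes only in rows, so rows that do not move let the fingers close. It gives the time, the measured TCP pose, the force, the opening and the grip force at its end, in the units of the state.
- state(): the state, without advancing time (a new reading comes with each control period).
- read_camera(name): name is "side" or "top" or "wrist"; returns a dict with "frame" (480x640x3 uint8, blue, green, red), "mtx" (3x3 intrinsics, pixels), "R" (3x3) and "t" (3): a world point X has camera coordinates R X + t. Camera axes: x right, y down, z forward; pixel columns grow to the right and rows downward; lengths in mm; the calibration is good to about 2 mm. A picture is of the moment at which its call begins. There is no depth.
- job_done(): hands the job in; it is judged then, once.
Trained networks look in the newest picture that a camera, given by its name, has taken for a name from the list of things; names that differ only in an ending like _2 or _b are one class to them, and where a whole thing is asked for, a point or a joint stands for the part that bears it (a point fixed in the world has none). Each returns a list of dicts, best first, with "conf" (0 to 1); they miss things now and then, are a little off and sometimes report something else, mostly with a low value. They report only what shows in the picture. A call takes as long as a camera call.
- look_for(query, camera): "xy" ([column, row] in pixels, amid what is visible of it).
The state is a dict: "t": time; "joints": joint angles; "qvel": joint speeds; "tau": joint torques, N m; "eef_pos": TCP position; "tcp_rot": TCP orientation; "ft_force": force on the tool from outside, world axes, zero at the start; "moment": the same for the moment, N m; "opening": opening from 0.0 (shut) to 1.0 (fully open); "grip_force": force on a finger pad.
Only numpy, scipy, OpenCV 4.12 (cv2) and the standard library are available. Lean on these libraries where they do the work, as an engineer would, in place of code of your own. Each camera call takes 0.05 s, during which the arm holds its last target. There are 200 camera calls.

TASK

Slide the white caddy along its guide until the T-headed stud on its front is inside the open mouth of the metal cam drum, then turn the drum's bar handle clockwise (seen from above) as far as it goes, so that the cam's curved slot draws the caddy tight against the dock's stop face. Let go, and leave the bottle and the brass weight at the dock's two ends where they stand.

Things in the scene. Friction and masses are not known exactly. Their poses are not given: they have to be found in the camera images.
- dock: Fixed grey base plate, 118 x 290 x 6 mm, top at z = 6 mm. Origin on the underside in the plane of the stop face, 171 mm from the plate's -y end. Its y axis is the direction in which the caddy slides home, z up. Guide rails, tops at z = 22 mm, 88 mm apart inside, run along y from -167 to -1 mm. The cam's upright axis is at x = 0, y = 62 mm.
- stop_face (a point): Middle of the dock's stop face (dock y = 0, 26 mm up; axes as the dock's): two grey uprights 47 mm high, 32 mm apart for the stud. Two rubber spring buffers stick out 9 mm from it towards the caddy: they begin to push back at a gap of 9 mm, with about 10 N in all when it is closed, so the caddy stays home only if the cam holds it.
- caddy: Loose white open box, 84 (x) x 100 (y) x 45 mm high, 0.25 kg, on the dock plate between the rails, 2 mm play each side. Origin: centre of its underside (z = 6 mm); axes as the dock's. Its front is the +y face, 50 mm from the origin: gap to the stop face = -50 mm - (y of the origin in the dock frame), 40 to 65 mm at the start.
- caddy_grip (a point): Middle of the caddy's carrying bar: a straight bar 14 mm thick (x), 80 mm long (y), 24 mm high, centred 78 mm above the caddy's origin; its top is 12 mm above this point. The box's walls end 33 mm below this point. Axes as the caddy's.
- stud_head (a point): Centre of the head of the steel T-headed stud on the caddy's front: upright head 16 mm in diameter, 28 mm tall, on a 9 mm neck; 87 mm ahead (+y) of the caddy's origin, 23 mm above it. The cam can catch it once it is 38 mm or less from the cam axis (gap 13 mm or less).
- cam_drum (a joint): Turn of the cam drum about its upright axis (rad), growing clockwise seen from above; 0 to 0.1 at the start, mouth towards the caddy; end stop at 1.5. Between 0.4 and 1.2 its wall draws the stud's head in by up to 12 mm; from 1.3 on it is locked and stays where it is left (let go sooner, the buffers may turn it back). Turning it takes up to about 0.4 N m.
- cam_grip (a point): Middle of the cam's dark bar handle, on the cam axis, 79 mm up: a bar 78 mm long (this point's x), 16 mm thick (y), 34 mm high, 17 mm of it above this point. It turns with the cam: at joint 0 its x axis is 0.75 rad anticlockwise of the dock's x axis. The aluminium drum below is 100 mm in diameter, 46 mm high, open on top; its wall has the mouth and the curved slot.
- bottle: White bottle with white cap, 43 mm in diameter, 98 mm high, loose, on the worktop just behind the caddy's end of the dock. Origin at the centre of its underside.
- brass_weight: Small brass-coloured knobbed weight, 22 mm in diameter, 34 mm high, loose, on the worktop just beyond the cam's end of the dock. Origin at the centre of its underside.

How it is judged:
By the outcome, as a careful person would: the job done as asked, in the order asked, and still so for the second after the job is handed in, with the robot touching nothing.
It also fails if it takes over 42 s, if anything falls off the work surface, if the arm or the gripper's body presses on something with over 40 N, if the wrist force passes 120 N, or if a joint passes its speed limit or range.

## Working session

There is one attempt and no reset: what is moved stays moved. The work goes in short steps, Python scripts to look and compute and a tool call to move; the robot and the scene stay as the last step left them, time stands still between calls to the robot, and variables do not carry over. Pictures are saved under pics/ and viewed, at most 10 in all, crops included, and the job is handed in when it is done.

Besides the shell and the picture viewer there is one more tool, called after "Call:" by a JSON object that holds its "op" and its "data", one argument or row to a line. jog_arm: Moves the arm, as the interface text tells. Its arguments: {"type":"object","properties":{"targets":{"type":"array","items":{"type":"object","properties":{"turn":{"type":"array","items":{"type":"number"}},"slide":{"type":"array","items":{"type":"number"}},"claw":{"type":"number"}}}}},"required":["targets"]}

```bash
ls; mkdir -p pics
cat > h.py <<'E'
from cell import *
import cv2, numpy as np
def cam(n):
    c=read_camera(n); c['P']=c['mtx']@np.hstack([c['R'],np.array(c['t']).reshape(3,1)]); return c
def tri(Ps,px):
    A=[]
    for P,(u,v) in zip(Ps,px): A+= [u*P[2]-P[0], v*P[2]-P[1]]
    X=np.linalg.svd(np.array(A))[2][-1]; return X[:3]/X[3]
def atz(P,px,z):
    u,v=px; A=np.array([u*P[2]-P[0], v*P[2]-P[1]])
    return np.linalg.solve(A[:,:2],-(A[:,2]*z+A[:,3]))
def proj(P,X):
    x=P@np.append(X,1); return x[:2]/x[2]
E
python3 - <<'E'
from h import *
C={n:cam(n) for n in ("side","top","wrist")}
for n in C: cv2.imwrite(f"pics/a_{n}.png",C[n]["frame"])
names=["dock","stop_face","caddy","caddy_grip","stud_head","cam_drum","cam_grip","bottle","brass_weight"]
for q in names:
    d={}
    for n in C:
        r=look_for(q,n); d[n]=[(np.round(k["xy"],1).tolist(),round(k["conf"],2)) for k in r[:3]]
    print(q,d)
    if d["side"] and d["top"]: print("   tri side/top",tri([C["side"]["P"],C["top"]["P"]],[d["side"][0][0],d["top"][0][0]]).round(1))
for n in C: print(n,"pos",(-C[n]["R"].T@C[n]["t"]).round(0))
print(state()["t"],state()["tcp_rot"])
E
```

```text
pics
dock {'side': [([308.4, 233.0], 0.66), ([316.0, 271.5], 0.57)], 'top': [([351.1, 259.5], 0.95)], 'wrist': []}
   tri side/top [479.7 -38.9  93.4]
stop_face {'side': [([318.4, 274.2], 0.79)], 'top': [([357.2, 256.7], 0.72)], 'wrist': []}
   tri side/top [481.  -55.2   3.2]
caddy {'side': [([309.0, 234.9], 0.7)], 'top': [([429.8, 241.5], 0.89), ([335.2, 250.9], 0.6)], 'wrist': []}
   tri side/top [ 505.  -184.7   36.9]
caddy_grip {'side': [([311.5, 228.7], 0.66)], 'top': [([427.2, 238.8], 0.97)], 'wrist': []}
   tri side/top [ 502.4 -175.9   55.8]
stud_head {'side': [([310.6, 235.4], 0.6)], 'top': [], 'wrist': []}
cam_drum {'side': [([319.6, 269.4], 0.8), ([318.6, 302.1], 0.69), ([308.8, 230.7], 0.17)], 'top': [([336.3, 252.6], 0.69)], 'wrist': []}
   tri side/top [480.2 -15.4  33. ]
cam_grip {'side': [([319.7, 271.7], 0.63)], 'top': [([334.5, 252.8], 0.77), ([355.3, 258.0], 0.33)], 'wrist': []}
   tri side/top [480.1 -12.2  29.8]
bottle {'side': [([304.6, 209.5], 0.63)], 'top': [([476.5, 227.8], 0.87)], 'wrist': []}
   tri side/top [ 520.8 -259.5   72.3]
brass_weight {'side': [([319.6, 305.4], 0.55)], 'top': [], 'wrist': []}
side pos [448. 786. 407.]
top pos [309.   8. 904.]
wrist pos [136. 614. 384.]
1.5 [3.14150608e+00 3.14868524e-05 2.81183434e+00]
```

Run:
```python
import cv2
s=cv2.imread("pics/a_side.png")[170:330,220:420]; cv2.imwrite("pics/a1.png",cv2.resize(s,None,fx=3.75,fy=3.75,interpolation=3))
s=cv2.imread("pics/a_top.png")[170:350,270:510]; cv2.imwrite("pics/a2.png",cv2.resize(s,None,fx=3.3,fy=3.3,interpolation=3))
```

```text
(no output)
```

View pics/a1.png

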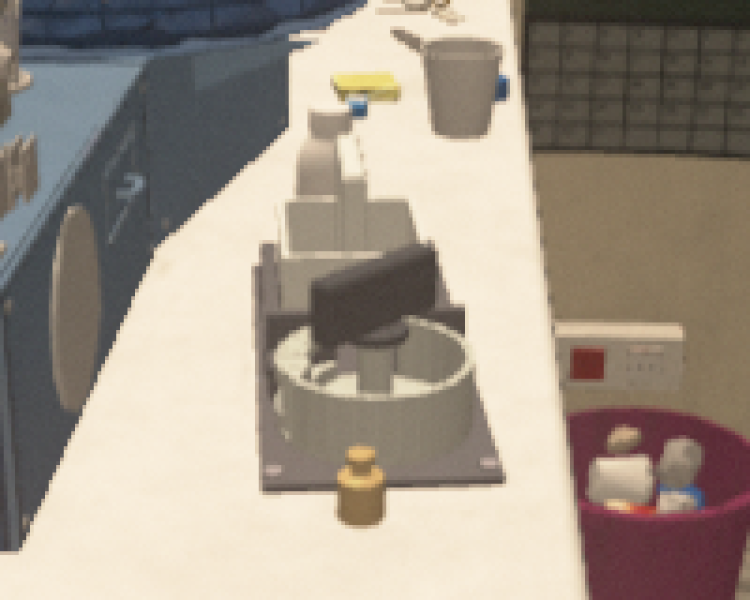

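View pics/a2.png

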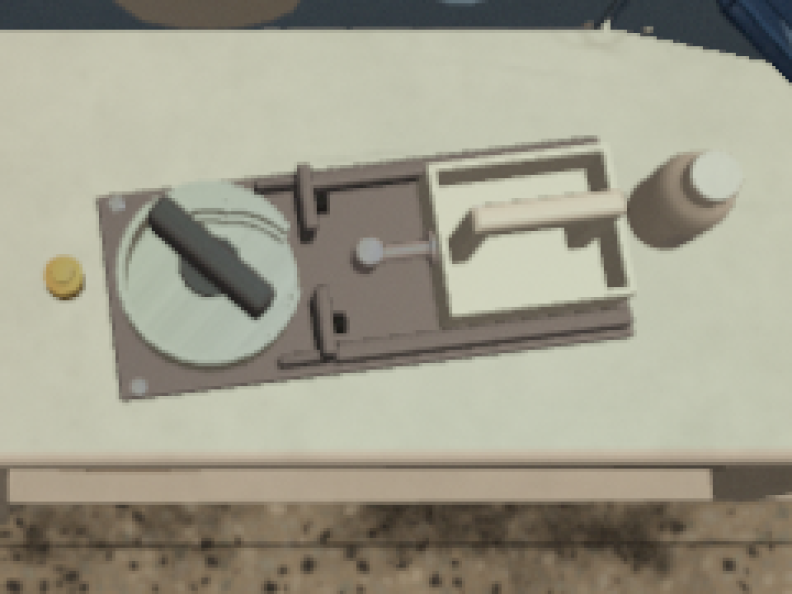

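The side view shows drum, handle and brass weight in front, with the caddy and bottle behind. The top crop shows the plate corners at crop (97,197), (120,400), (632,335), (597,137), the cam bar from (160,212) to (262,305), and the carrying bar's top from (475,215) to (625,205).

Run:
```python
from h import *
T=cam("top");S=cam("side");P=T["P"]
f=lambda c:(c[0]/3.3+270-.35,c[1]/3.3+170-.35)
g=lambda c:(c[0]/3.75+220-.35,c[1]/3.75+170-.35)
cr=[(97,197),(120,400),(632,335),(597,137)]
W=np.array([atz(P,f(c),6) for c in cr]); print(W.round(1))
L=np.array([(59,119),(-59,119),(-59,-171),(59,-171)],float)
wc,lc=W.mean(0),L.mean(0); U,_,V=np.linalg.svd((L-lc).T@(W-wc)); R=(U@V).T
o=wc-R@lc; a=np.arctan2(R[1,0],R[0,0]); print("origin",o.round(1),"yaw",a,"res",(W-(L@R.T+o)).round(1).tolist())
print("cam axis",(o+R@[0,62]).round(1))
# heights: cam bar ends and carry bar near end top
print("cam bar ctr top view z=96:",[atz(P,f(c),96).round(1) for c in [(160,212),(262,305),(211,257)]])
# from side: bar top edge endpoints (312,285)..(435,250) front/back approx
print("tri cam bar", tri([S["P"],P],[g((373,268)),f((211,257))]).round(1))
print("tri carry near end top",tri([S["P"],P],[g((355,172)),f((478,214))]).round(1))
for c in [(475,215),(625,203),(478,226),(628,214),(550,210)]: print("carry z96",atz(P,f(c),96).round(1),"dock",(R.T@(atz(P,f(c),96)-o)).round(1))
h=atz(P,f((369,250)),43); print("stud z43 dock",(R.T@(h-o)).round(1))
np.savez("dock.npz",o=o,R=R,a=a)
```

```text
[[ 530.2   53.5]
 [ 414.5   39.8]
 [ 449.9 -246.1]
 [ 564.8 -233.5]]
origin [486.7 -70.8] yaw 0.12051508799584708 res [[-0.8, -1.0], [0.6, -0.4], [1.2, 1.5], [-1.0, -0.1]]
cam axis [479.3  -9.2]
cam bar ctr top view z=96: [array([500. ,  16.7]), array([451.7, -34.7]), array([476.5,  -9.2])]
tri cam bar [479.   -9.3  92.6]
tri carry near end top [ 497.6 -145.6   97.2]
carry z96 [ 498.  -144.3] dock [  2.4 -74.4]
carry z96 [ 504.1 -221.5] dock [  -0.9 -151.7]
carry z96 [ 492.2 -145.6] dock [ -3.5 -75. ]
carry z96 [ 498.3 -222.7] dock [  -6.8 -152.2]
carry z96 [ 500.5 -182.9] dock [   0.2 -112.9]
stud z43 dock [  1.3 -25.6]
```

Call:
{"op": "jog_arm", "data": {
  "targets": [
    {"turn": [0, 0, -8], "slide": [40, -40, 0], "claw": 60},
    {"turn": [0, 0, -8], "slide": [40, -45, 0], "claw": 60},
    {"turn": [0, 0, -8], "slide": [40, -45, 0], "claw": 60},
    {"turn": [0, 0, -8], "slide": [40, -45, 0], "claw": 60},
    {"turn": [0, 0, -8], "slide": [40, -45, 0], "claw": 60}
  ]
}}

```text
t: 2.22
eef_pos: [403.5, 369.8, 190.3]
tcp_rot: [3.141, 0.0, 2.109]
ft_force: [1.1, 0.6, 0.2]
opening: 0.607
grip_force: 0.0
```

Call:
{"op": "jog_arm", "data": {
  "targets": [
    {"turn": [0, 0, -8], "slide": [30, -50, 0], "claw": 60},
    {"turn": [0, 0, -8], "slide": [30, -50, 0], "claw": 60},
    {"turn": [0, 0, -8], "slide": [20, -50, 0], "claw": 60},
    {"turn": [0, 0, 0], "slide": [17, -50, 0], "claw": 60},
    {"turn": [0, 0, 0], "slide": [0, -50, 0], "claw": 60}
  ]
}}

```text
t: 2.85
eef_pos: [500.2, 119.5, 190.0]
tcp_rot: [3.141, 0.0, 1.694]
ft_force: [-0.4, -0.6, -0.9]
opening: 0.601
grip_force: 0.0
```

Call:
{"op": "jog_arm", "data": {
  "targets": [
    {"turn": [0, 0, 0], "slide": [0, -50, 0], "claw": 60},
    {"turn": [0, 0, 0], "slide": [0, -50, 0], "claw": 60},
    {"turn": [0, 0, 0], "slide": [0, -50, 0], "claw": 60},
    {"turn": [0, 0, 0], "slide": [0, -50, 0], "claw": 60},
    {"turn": [0, 0, 0], "slide": [0, 0, 0], "claw": 60}
  ]
}}

```text
t: 3.48
eef_pos: [499.4, -81.3, 190.1]
tcp_rot: [3.141, 0.0, 1.691]
ft_force: [0.2, 0.0, 0.1]
opening: 0.599
grip_force: 0.0
```

Run:
```python
from h import *
W=cam("wrist"); cv2.imwrite("pics/w1.png",W["frame"]); np.savez("w1.npz",P=W["P"])
d=np.load("dock.npz")
for q in ["caddy_grip","stud_head","cam_grip","stop_face","brass_weight"]:
    print(q,[(np.round(k["xy"],1).tolist(),round(k["conf"],2)) for k in look_for(q,"wrist")[:2]])
for n,l,z in [("camgrip",(0,62),96),("stud",(0,-26),43),("stopL",(-16,0),53),("caddybar",(0,-73),96)]:
    print(n,proj(W["P"],np.append(d["o"]+d["R"]@l,z)).round(0))
```

```text
caddy_grip [([306.0, 299.6], 0.78)]
stud_head [([305.4, 298.6], 0.64), ([306.6, 175.7], 0.6)]
cam_grip [([304.2, 145.8], 0.68)]
stop_face [([307.3, 179.9], 0.67)]
brass_weight [([322.9, 65.2], 0.85), ([308.4, 177.5], 0.25)]
camgrip [303. 151.]
stud [306. 243.]
stopL [289. 219.]
caddybar [305. 309.]
```

View pics/w1.png

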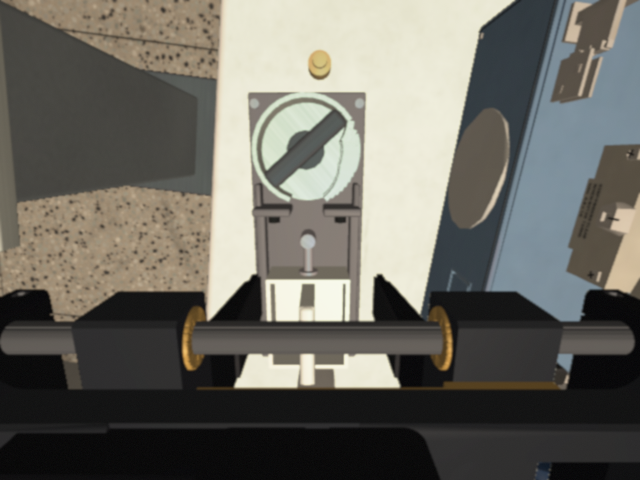

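The wrist picture shows the cam bar from (272,180) to (343,115), the stud head at (308,241) and the carrying bar's front end near (307,295). All are within about 3 px of the predictions. Next I go over the carrying bar and descend.

Call:
{"op": "jog_arm", "data": {
  "targets": [
    {"turn": [0, 0, 0], "slide": [0, -50, 0], "claw": 60},
    {"turn": [0, 0, 0], "slide": [0, -50, 0], "claw": 60},
    {"turn": [0, 0, 0], "slide": [0, 0, -40], "claw": 60},
    {"turn": [0, 0, 0], "slide": [0, 0, -25], "claw": 60},
    {"turn": [0, 0, 0], "slide": [0, 0, 0], "claw": 60}
  ]
}}

```text
t: 4.4
eef_pos: [498.9, -177.6, 123.8]
tcp_rot: [-3.139, -0.002, 1.696]
ft_force: [-0.5, 0.4, 0.5]
opening: 0.599
grip_force: 0.0
```

Run:
```python
from h import *
W=cam("wrist");T=cam("top");S=cam("side"); cv2.imwrite("pics/w2.png",W["frame"]);cv2.imwrite("pics/t2.png",T["frame"])
P1=np.load("w1.npz")["P"]; d=np.load("dock.npz")
f=lambda c:(c[0]/3.3+270-.35,c[1]/3.3+170-.35)
# heights: cam bar centre and stud from wrist-1 + top
for n,a,b in [("cam bar top",(307,147.5),(211,257)),("stud",(308,240),(369,250))]:
    X=tri([P1,T["P"]],[a,f(b)]); print(n,X.round(1),"dock",(d["R"].T@(X[:2]-d["o"])).round(1))
for q in ["caddy_grip","cam_grip","stud_head"]:
    print(q,[(np.round(k["xy"],1).tolist(),round(k["conf"],2)) for k in look_for(q,"wrist")[:2]])
cv2.imwrite("pics/tw.png",np.hstack([W["frame"][200:480,160:480],cv2.resize(T["frame"][190:330,340:500],None,fx=2,fy=2)]))
```

```text
cam bar top [480.9  -8.3  75.8] dock [ 1.8 62.7]
stud [492.1 -96.2  36. ] dock [  2.3 -25.9]
caddy_grip []
cam_grip [([320.9, 34.1], 0.6)]
stud_head [([316.0, 245.9], 0.81), ([318.5, 92.8], 0.36)]
```

View pics/tw.png

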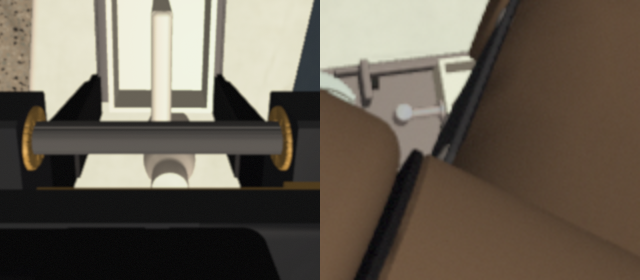

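Fingertips at crop x 97 and 222 straddle the bar at x 161, so it is centred. I descend and grip.

Call:
{"op": "jog_arm", "data": {
  "targets": [
    {"turn": [0, 0, 0], "slide": [0, -4, -25], "claw": 60},
    {"turn": [0, 0, 0], "slide": [0, 0, -20], "claw": 60},
    {"turn": [0, 0, 0], "slide": [0, 0, -14], "claw": 50},
    {"turn": [0, 0, 0], "slide": [0, 0, 0], "claw": 0},
    {"turn": [0, 0, 0], "slide": [0, 0, 0], "claw": 0}
  ]
}}

```text
t: 5.32
eef_pos: [499.8, -182.8, 66.7]
tcp_rot: [3.141, 0.001, 1.695]
ft_force: [0.1, 0.5, 0.3]
opening: 0.345
grip_force: 0.0
```

Call:
{"op": "jog_arm", "data": {
  "targets": [
    {"turn": [0, 0, 0], "slide": [0, 0, 0], "claw": 0},
    {"turn": [0, 0, 0], "slide": [0, 0, 0], "claw": 0},
    {"turn": [0, 0, 0], "slide": [0, 0, 0], "claw": 0}
  ]
}}

```text
t: 5.7
eef_pos: [499.8, -182.8, 66.6]
tcp_rot: [3.141, 0.001, 1.695]
ft_force: [-0.4, 0.7, 5.4]
opening: 0.14
grip_force: 30.0
```

Call:
{"op": "jog_arm", "data": {
  "targets": [
    {"turn": [0, 0, 0], "slide": [-0.6, 5, 0], "claw": 0},
    {"turn": [0, 0, 0], "slide": [-1.2, 10, 0], "claw": 0},
    {"turn": [0, 0, 0], "slide": [-1.2, 10, 0], "claw": 0},
    {"turn": [0, 0, 0], "slide": [-1.2, 10, 0], "claw": 0},
    {"turn": [0, 0, 0], "slide": [-1.2, 10, 0], "claw": 0}
  ]
}}

```text
t: 6.32
eef_pos: [494.5, -137.7, 66.6]
tcp_rot: [3.14, 0.001, 1.695]
ft_force: [0.8, -3.5, 5.3]
opening: 0.141
grip_force: 30.0
```

Run:
```python
from h import *
W=cam("wrist");T=cam("top")
cv2.imwrite("pics/w3.png",np.vstack([cv2.resize(W["frame"][60:340,160:480],None,fx=2,fy=2)[:560]]))
d=np.load("dock.npz")
for n,l,z in [("stopface",(0,0),53),("stud at-9 gap",(0,28),43),("cam axis",(0,62),52)]: print(n,((proj(W["P"],np.append(d["o"]+d["R"]@l,z))-[160,60])*2).round(0))
print(state()["ft_force"])
```

```text
stopface [318. 201.]
stud at-9 gap [318. 101.]
cam axis [319. -39.]
[1.05196588 2.66523838 7.26182694]
```

View pics/w3.png

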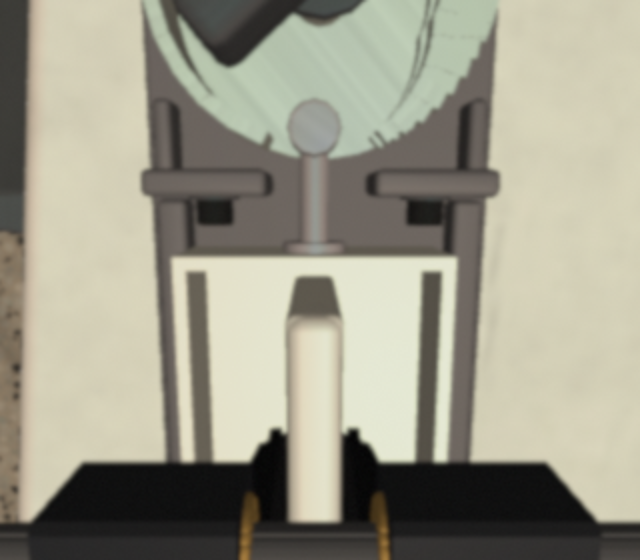

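The stud head at (315,128) is entering the mouth. The caddy front at row 257 and the stop face at row 197 give a gap of about 18 mm, so I move about 9 mm more.

Call:
{"op": "jog_arm", "data": {
  "targets": [
    {"turn": [0, 0, 0], "slide": [-0.6, 5, 0], "claw": 0},
    {"turn": [0, 0, 0], "slide": [-0.5, 4, 0], "claw": 0},
    {"turn": [0, 0, 0], "slide": [0, 0, 0], "claw": 0}
  ]
}}

```text
t: 6.8
eef_pos: [493.4, -128.7, 66.5]
tcp_rot: [3.14, 0.001, 1.695]
ft_force: [1.3, -0.5, 6.2]
opening: 0.145
grip_force: 30.0
```

Call:
{"op": "jog_arm", "data": {
  "targets": [
    {"turn": [0, 0, 0], "slide": [0, 0, 0], "claw": 60},
    {"turn": [0, 0, 0], "slide": [0, 0, 0], "claw": 60},
    {"turn": [0, 0, 0], "slide": [0, 0, 0], "claw": 60},
    {"turn": [0, 0, 0], "slide": [0, 0, 30], "claw": 60},
    {"turn": [0, 0, 0], "slide": [0, 0, 50], "claw": 60}
  ]
}}

```text
t: 7.42
eef_pos: [492.0, -128.4, 145.8]
tcp_rot: [-3.138, -0.002, 1.695]
ft_force: [0.9, 0.8, -0.2]
opening: 0.581
grip_force: 0.0
```

Call:
{"op": "jog_arm", "data": {
  "targets": [
    {"turn": [0, 0, 0], "slide": [0, 0, 30], "claw": 60},
    {"turn": [0, 0, 0], "slide": [0, 0, 0], "claw": 60}
  ]
}}

```text
t: 7.68
eef_pos: [493.6, -128.9, 177.9]
tcp_rot: [3.138, 0.002, 1.695]
ft_force: [0.9, -0.5, -0.8]
opening: 0.599
grip_force: 0.0
```

Run:
```python
from h import *
W=cam("wrist")
cv2.imwrite("pics/w4.png",cv2.resize(W["frame"][60:340,160:480],None,fx=2,fy=2))
d=np.load("dock.npz")
for n,l,z in [("stopface",(0,0),53),("cam axis",(0,62),96)]: print(n,((proj(W["P"],np.append(d["o"]+d["R"]@l,z))-[160,60])*2).round(0))
np.savez("w4.npz",P=W["P"]); print(state()["eef_pos"],state()["ft_force"])
```

```text
stopface [315. 218.]
cam axis [316.  47.]
[ 492.91523031 -128.65710212  176.37340498] [ 0.37336057 -0.19937104 -1.02558954]
```

View pics/w4.png

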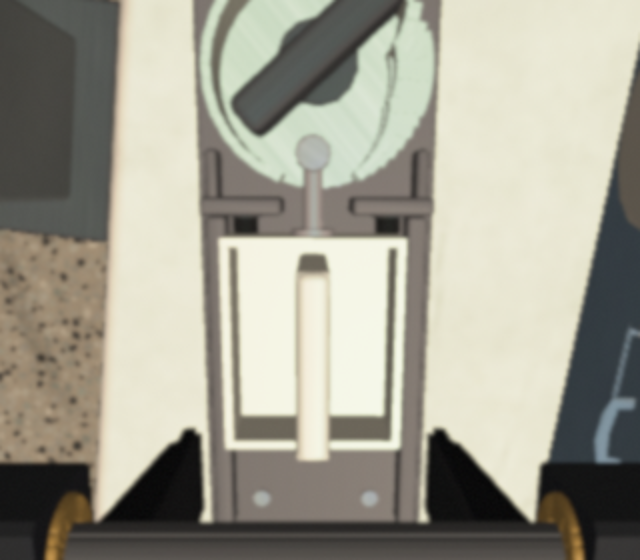

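The gap is about 10 mm, the stud head at (313,152) is inside the mouth, and the handle's near end is at (247,118). Next I go over the cam handle.

Call:
{"op": "jog_arm", "data": {
  "targets": [
    {"turn": [0, 0, -9.8], "slide": [-2.7, 24, 0], "claw": 60},
    {"turn": [0, 0, -9.8], "slide": [-2.7, 24, 0], "claw": 60},
    {"turn": [0, 0, -9.8], "slide": [-2.7, 24, 0], "claw": 60},
    {"turn": [0, 0, -9.8], "slide": [-2.7, 24, 0], "claw": 60},
    {"turn": [0, 0, -9.8], "slide": [-2.7, 24, 0], "claw": 60}
  ]
}}

```text
t: 8.35
eef_pos: [478.6, -7.8, 174.6]
tcp_rot: [-3.14, 0.001, 0.834]
ft_force: [-0.4, -0.4, 0.0]
opening: 0.595
grip_force: 0.0
```

Call:
{"op": "jog_arm", "data": {
  "targets": [
    {"turn": [0, 0, 0], "slide": [0, 0, -35], "claw": 60},
    {"turn": [0, 0, 0], "slide": [0, 0, -23], "claw": 60},
    {"turn": [0, 0, 0], "slide": [0, 0, 0], "claw": 60}
  ]
}}

```text
t: 8.72
eef_pos: [478.0, -8.4, 115.9]
tcp_rot: [-3.137, 0.003, 0.84]
ft_force: [-0.0, 1.0, -0.0]
opening: 0.597
grip_force: 0.0
```

Run:
```python
from h import *
W=cam("wrist");S=cam("side")
cv2.imwrite("pics/w5.png",np.hstack([W["frame"][160:440,160:480],cv2.resize(S["frame"][200:305,260:380],(320,280))]))
d=np.load("dock.npz")
s=state();print(s["eef_pos"],s["joints"])
```

```text
[479.27390026  -8.68736999 117.84961507] [-1.56004261e-01  3.86302206e-01  1.98873784e+00 -7.77607516e-05
  7.67666512e-01  5.75378537e-01]
```

View pics/w5.png

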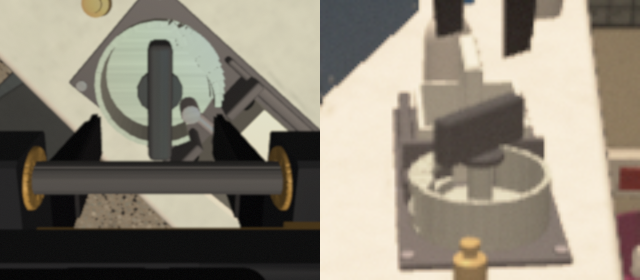

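Run:
```python
from h import *
W=cam("wrist");S=cam("side")
s=state();p=s["eef_pos"];print(p)
k=np.array([320/120,280/105])
for n,X in [("tcp",p),("axis z96",[480,-8.5,96]),("axis z62",[480,-8.5,62]),("drum top z52",[480,-8.5,52])]:
    print(n,"wrist",(proj(W["P"],np.array(X))-[160,160]).round(0),"side",((proj(S["P"],np.array(X))-[260,200])*k+[320,0]).round(0))
a=s["tcp_rot"][2]
for sg in (1,-1):
    X=p+sg*28.5*np.array([np.sin(a),-np.cos(a),0]); print("fing",((proj(S["P"],X)-[260,200])*k+[320,0]).round(0),(proj(W["P"],X)-[160,160]).round(0))
for sg in (1,-1):
    X=np.array([480,-8.5,96])+sg*39*np.array([np.cos(.84),np.sin(.84),0]); print("barend",((proj(S["P"],X)-[260,200])*k+[320,0]).round(0),(proj(W["P"],X)-[160,160]).round(0))
```

```text
[479.68885019  -8.77544424 118.58502608]
tcp wrist [159. 119.] side [480.  75.]
axis z96 wrist [159. 106.] side [479. 106.]
axis z62 wrist [159.  92.] side [479. 152.]
drum top z52 wrist [159.  89.] side [479. 165.]
fing [450.  65.] [208. 119.]
fing [510.  85.] [110. 119.]
barend [438. 121.] [159.  46.]
barend [518.  92.] [159. 162.]
```

Run:
```python
from h import *
S=cam("side"); cv2.imwrite("pics/s6.png",cv2.resize(S["frame"][170:290,260:400],None,fx=5,fy=5,interpolation=2))
p=state()["eef_pos"]; print(p,((proj(S["P"],p)-[260,170])*5).round())
```

```text
[479.7152672   -8.76023102 118.67620016] [299. 291.]
```

View pics/s6.png

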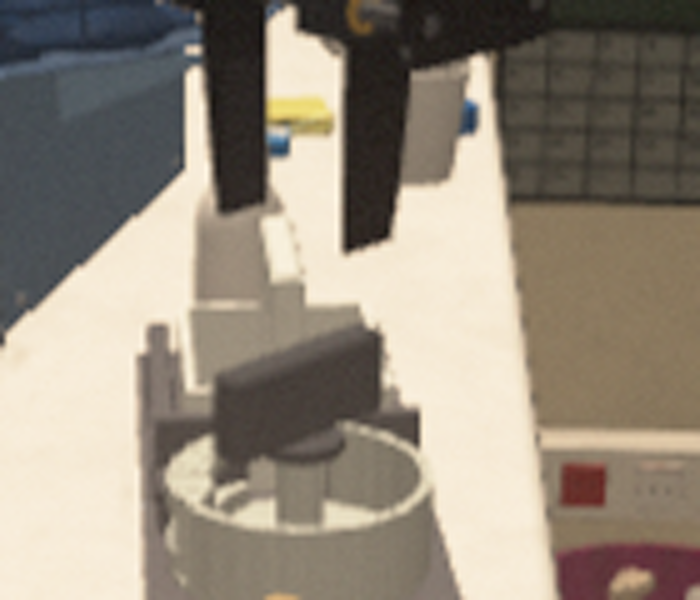

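The side view shows fingertips at about (243,210) and (370,245), some 24 mm higher than the stated TCP would project (299,291). The tips may rise as the gripper opens, so I close it partly and measure again.

Call:
{"op": "jog_arm", "data": {
  "targets": [
    {"turn": [0, 0, 0], "slide": [0, 0, 0], "claw": 34},
    {"turn": [0, 0, 0], "slide": [0, 0, 0], "claw": 34},
    {"turn": [0, 0, 0], "slide": [0, 0, 0], "claw": 34}
  ]
}}

```text
t: 9.35
eef_pos: [479.4, -8.7, 118.2]
tcp_rot: [3.141, -0.0, 0.84]
ft_force: [0.3, 1.0, -1.1]
opening: 0.364
grip_force: 0.0
```

Run:
```python
from h import *
S=cam("side"); W=cam("wrist"); cv2.imwrite("pics/s7.png",np.hstack([cv2.resize(S["frame"][170:270,270:370],None,fx=4,fy=4,interpolation=2),cv2.resize(W["frame"][200:340,250:390],(400,400))]))
p=state()["eef_pos"]; print(p)
for dz in (0,12,24): print(dz,((proj(S["P"],p+[0,0,dz])-[270,170])*4).round())
a=state()["tcp_rot"][2];tx=np.array([np.cos(a),np.sin(a),0]);ty=np.array([np.sin(a),-np.cos(a),0])
for dz in (0,12,24): print(dz,[((proj(W["P"],p+tx*sx*10+ty*sy*16+[0,0,dz])-[250,200])*400/140).round().tolist() for sx in(1,) for sy in (1,-1)])
```

```text
[479.40956298  -8.66514887 118.13286222]
0 [200. 234.]
12 [200. 209.]
24 [200. 183.]
0 [[275.0, 178.0], [116.0, 178.0]]
12 [[280.0, 196.0], [111.0, 196.0]]
24 [[286.0, 217.0], [106.0, 217.0]]
```

View pics/s7.png

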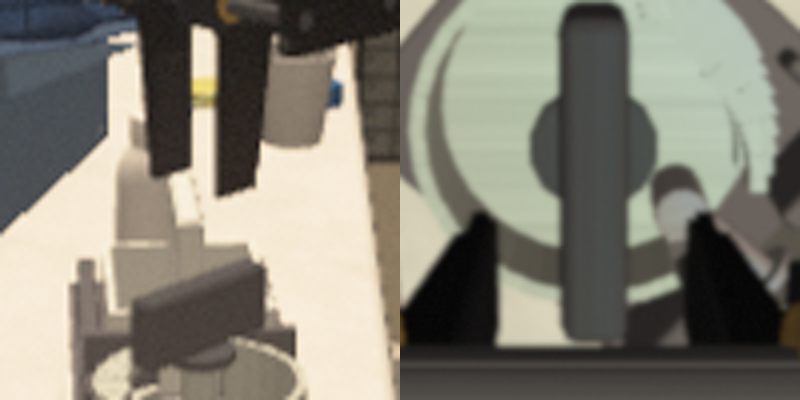

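Both views agree that the tips end about 24 mm behind the stated TCP: side (203,182), wrist tips (97,215) and (288,215). The handle is centred between them. I descend deeper in careful steps.

Call:
{"op": "jog_arm", "data": {
  "targets": [
    {"turn": [0, 0, 0], "slide": [1, 1, -20], "claw": 45},
    {"turn": [0, 0, 0], "slide": [0, 0, -20], "claw": 45},
    {"turn": [0, 0, 0], "slide": [0, 0, -12], "claw": 45},
    {"turn": [0, 0, 0], "slide": [0, 0, -8], "claw": 45},
    {"turn": [0, 0, 0], "slide": [0, 0, 0], "claw": 45}
  ]
}}

```text
t: 10.07
eef_pos: [480.3, -7.7, 57.8]
tcp_rot: [-3.141, 0.0, 0.84]
ft_force: [0.2, -0.5, -0.6]
opening: 0.449
grip_force: 0.0
```

Call:
{"op": "jog_arm", "data": {
  "targets": [
    {"turn": [0, 0, 0], "slide": [0, 0, 0], "claw": 0},
    {"turn": [0, 0, 0], "slide": [0, 0, 0], "claw": 0},
    {"turn": [0, 0, 0], "slide": [0, 0, 0], "claw": 0},
    {"turn": [0, 0, 0], "slide": [0, 0, 0], "claw": 0}
  ]
}}

```text
t: 10.58
eef_pos: [480.7, -7.8, 58.3]
tcp_rot: [3.141, -0.0, 0.84]
ft_force: [-0.3, -2.7, 1.5]
opening: 0.165
grip_force: 30.0
```

Call:
{"op": "jog_arm", "data": {
  "targets": [
    {"turn": [0, 0, -4], "slide": [0, 0, 0], "claw": 0},
    {"turn": [0, 0, -5], "slide": [0, 0, 0], "claw": 0},
    {"turn": [0, 0, -5], "slide": [0, 0, 0], "claw": 0},
    {"turn": [0, 0, -5], "slide": [0, 0, 0], "claw": 0},
    {"turn": [0, 0, -5], "slide": [0, 0, 0], "claw": 0}
  ]
}}

```text
t: 11.2
eef_pos: [480.9, -8.0, 58.3]
tcp_rot: [3.141, -0.001, 0.418]
ft_force: [0.7, -3.2, 2.2]
opening: 0.166
grip_force: 30.0
```

Call:
{"op": "jog_arm", "data": {
  "targets": [
    {"turn": [0, 0, -4], "slide": [0, 0, 0], "claw": 0},
    {"turn": [0, 0, -4], "slide": [0, 0, 0], "claw": 0},
    {"turn": [0, 0, -4], "slide": [0, 0, 0], "claw": 0},
    {"turn": [0, 0, -4], "slide": [0, 0, 0], "claw": 0},
    {"turn": [0, 0, -4], "slide": [0, 0, 0], "claw": 0}
  ]
}}

```text
t: 11.82
eef_pos: [481.0, -8.2, 58.3]
tcp_rot: [3.141, -0.001, 0.07]
ft_force: [1.4, -5.7, 1.9]
opening: 0.168
grip_force: 30.0
```

Run:
```python
from h import *
s=state();print(s["moment"],s["ft_force"],s["opening"],s["grip_force"])
S=cam("side");T=cam("top");print([(n,[(np.round(k["xy"],1).tolist(),round(k["conf"],2)) for k in look_for(q,n)[:1]]) for n in("side","top") for q in("caddy_grip","caddy","stud_head")])
```

```text
[-1.14420893  0.03027099  0.16842916] [ 1.35850636 -5.66410134  1.87432185] 0.16769374592972824 30.014827251434326
[('side', [([301.4, 238.6], 0.79)]), ('side', [([303.5, 236.4], 0.56)]), ('side', [([305.1, 238.0], 0.81)]), ('top', [([417.6, 235.1], 0.96)]), ('top', [([420.5, 233.0], 0.63)]), ('top', [([419.5, 234.9], 0.85)])]
```

Call:
{"op": "jog_arm", "data": {
  "targets": [
    {"turn": [0, 0, -4], "slide": [0, 0, 0], "claw": 0},
    {"turn": [0, 0, -4], "slide": [0, 0, 0], "claw": 0},
    {"turn": [0, 0, -4], "slide": [0, 0, 0], "claw": 0},
    {"turn": [0, 0, -4], "slide": [0, 0, 0], "claw": 0},
    {"turn": [0, 0, -4], "slide": [0, 0, 0], "claw": 0}
  ]
}}

```text
t: 12.85
eef_pos: [480.9, -8.5, 58.3]
tcp_rot: [3.141, -0.002, -0.278]
ft_force: [0.3, -8.6, 1.1]
opening: 0.166
grip_force: 30.2
```

Call:
{"op": "jog_arm", "data": {
  "targets": [
    {"turn": [0, 0, -4], "slide": [0, 0, 0], "claw": 0},
    {"turn": [0, 0, -4], "slide": [0, 0, 0], "claw": 0},
    {"turn": [0, 0, -4], "slide": [0, 0, 0], "claw": 0},
    {"turn": [0, 0, -4], "slide": [0, 0, 0], "claw": 0}
  ]
}}

```text
t: 13.35
eef_pos: [481.6, -8.9, 58.4]
tcp_rot: [3.141, -0.003, -0.556]
ft_force: [1.1, -11.7, 0.6]
opening: 0.183
grip_force: 31.8
```

```bash
python3 -c "
from h import *
s=state();print(s['moment'],s['ft_force'],s['opening'],s['tcp_rot'],s['joints'])"
```

```text
[-2.12154603 -0.30842739  0.77724242] [  1.14136544 -11.74709589   0.57599159] 0.1828953925336246 [ 3.1410187  -0.00328585 -0.55634355] [-0.15455063  0.48654458  2.03986669 -0.00315445  0.61238401  1.97516888]
```

Call:
{"op": "jog_arm", "data": {
  "targets": [
    {"turn": [0, 0, -3], "slide": [0, 0, 0], "claw": 0},
    {"turn": [0, 0, -2], "slide": [0, 0, 0], "claw": 0},
    {"turn": [0, 0, 0], "slide": [0, 0, 0], "claw": 0}
  ]
}}

```text
t: 13.72
eef_pos: [481.2, -8.9, 58.4]
tcp_rot: [3.141, -0.002, -0.644]
ft_force: [0.5, -12.1, -0.2]
opening: 0.167
grip_force: 29.4
```

Run:
```python
from h import *
s=state();print(s['moment'],s['ft_force'],s['opening'],s['tcp_rot'])
W=cam("wrist");cv2.imwrite("pics/w8.png",W["frame"])
d=np.load("dock.npz")
g=cv2.cvtColor(W["frame"],cv2.COLOR_BGR2GRAY)
# bar edge direction in the wrist view (bar roughly upright near image middle)
l=cv2.createLineSegmentDetector().detect(g)[0][:,0]
for a in l:
    L=np.hypot(a[2]-a[0],a[3]-a[1]);
    if L>25 and 230<min(a[0],a[2]) and max(a[0],a[2])<410 and a[1]<300: print(a.round(),"img angle from vertical deg",np.degrees(np.arctan((a[2]-a[0])/(a[3]-a[1]+1e-6))).round(1))
print(state()["eef_pos"])
```

```text
[-2.14951939 -0.09228038  0.19976882] [  0.46135656 -12.13787294  -0.19413114] 0.16725033543450024 [ 3.14123711e+00 -2.44246202e-03 -6.43613946e-01]
[328. 218. 332. 248.] img angle from vertical deg 8.3
[297. 259. 300. 219.] img angle from vertical deg -3.9
[257. 229. 250. 258.] img angle from vertical deg -13.1
[250. 258. 260. 290.] img angle from vertical deg 18.3
[244. 288. 242. 261.] img angle from vertical deg 4.5
[292. 194. 267. 208.] img angle from vertical deg -61.9
[323. 191. 290. 195.] img angle from vertical deg -82.6
[253. 220. 239. 244.] img angle from vertical deg -31.2
[239. 243. 234. 276.] img angle from vertical deg -8.0
[378. 218. 356. 199.] img angle from vertical deg 50.0
[324. 146. 364. 190.] img angle from vertical deg 42.3
[300. 274. 302. 321.] img angle from vertical deg 1.6
[400.  91. 342. 147.] img angle from vertical deg -45.5
[303. 174. 322. 155.] img angle from vertical deg -44.8
[325. 158. 303. 178.] img angle from vertical deg -46.7
[320. 151. 300. 170.] img angle from vertical deg -44.5
[481.24468185  -8.8674687   58.37152143]
```

Call:
{"op": "jog_arm", "data": {
  "targets": [
    {"turn": [0, 0, -2], "slide": [0, 0, 0], "claw": 0},
    {"turn": [0, 0, -2], "slide": [0, 0, 0], "claw": 0},
    {"turn": [0, 0, 0], "slide": [0, 0, 0], "claw": 0}
  ]
}}

```text
t: 14.15
eef_pos: [481.2, -8.9, 58.4]
tcp_rot: [3.141, -0.003, -0.712]
ft_force: [1.0, -11.8, 1.4]
opening: 0.179
grip_force: 30.8
```

```bash
python3 -c "
from h import *
s=state();print(s['moment'],s['ft_force'],s['opening'],s['tcp_rot'])"
```

```text
[-2.0802434  -0.09824297  0.71889964] [  1.02912209 -11.78896442   1.44575048] 0.1786103460962091 [ 3.14118866e+00 -2.61775736e-03 -7.12268555e-01]
```

The holding moment of 0.72 N m shows the drum is at its end stop. I release and lift.

Call:
{"op": "jog_arm", "data": {
  "targets": [
    {"turn": [0, 0, 2], "slide": [0, 0, 0], "claw": 0},
    {"turn": [0, 0, 0], "slide": [0, 0, 0], "claw": 50},
    {"turn": [0, 0, 0], "slide": [0, 0, 0], "claw": 50},
    {"turn": [0, 0, 0], "slide": [0, 0, 0], "claw": 50},
    {"turn": [0, 0, 0], "slide": [0, 0, 20], "claw": 50}
  ]
}}

```text
t: 14.78
eef_pos: [479.7, -7.4, 77.4]
tcp_rot: [3.14, 0.002, -0.679]
ft_force: [-0.2, -0.3, 1.0]
opening: 0.49
grip_force: 0.0
```

Call:
{"op": "jog_arm", "data": {
  "targets": [
    {"turn": [0, 0, 0], "slide": [0, 0, 40], "claw": 50},
    {"turn": [0, 0, 0], "slide": [0, 0, 50], "claw": 50},
    {"turn": [0, 0, 0], "slide": [0, 0, 50], "claw": 50},
    {"turn": [0, 0, 0], "slide": [0, 0, 40], "claw": 50},
    {"turn": [0, 0, 0], "slide": [0, 0, 0], "claw": 50}
  ]
}}

```text
t: 15.4
eef_pos: [481.3, -7.6, 260.6]
tcp_rot: [-3.139, -0.004, -0.679]
ft_force: [-0.4, -0.6, -1.0]
opening: 0.502
grip_force: 0.0
```

Call:
{"op": "jog_arm", "data": {
  "targets": [
    {"turn": [0, 0, 9], "slide": [0, 50, 0], "claw": 50},
    {"turn": [0, 0, 9], "slide": [0, 50, 0], "claw": 50},
    {"turn": [0, 0, 9], "slide": [0, 50, 0], "claw": 50},
    {"turn": [0, 0, 9], "slide": [0, 50, 0], "claw": 50},
    {"turn": [0, 0, 0], "slide": [0, 0, 0], "claw": 50}
  ]
}}

```text
t: 16.02
eef_pos: [479.5, 194.8, 256.5]
tcp_rot: [3.141, 0.002, -0.045]
ft_force: [-0.8, -0.6, 0.2]
opening: 0.499
grip_force: 0.0
```

Run:
```python
from h import *
T=cam("top");S=cam("side")
cv2.imwrite("pics/t9.png",np.hstack([cv2.resize(T["frame"][180:310,290:500],(500,310)),cv2.resize(S["frame"][170:330,240:400],(300,310))]))
```

```text
(no output)
```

View pics/t9.png

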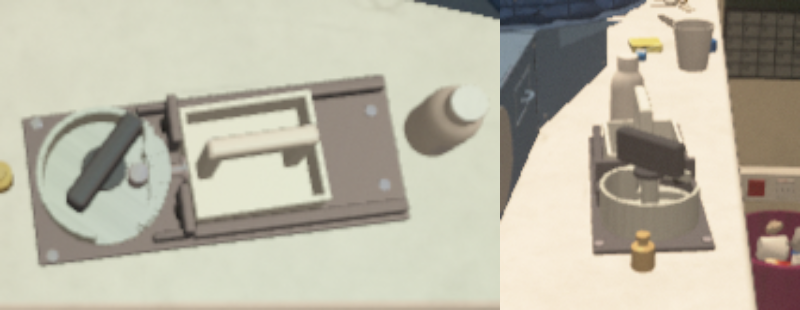

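The final picture shows the caddy against the stop face (uprights at about (180,120) and (188,205)), with the stud head at (138,173) inside the cam. The handle is swung over to about 1.44–1.5 rad, and the bottle and weight are undisturbed.

```bash
python3 -c "
from cell import *
print(job_done())"
```

```text
the job is handed in; nothing more can be done
None
```

The caddy is drawn tight against the stop face with the cam turned to its end stop; the gripper has let go, the bottle and weight were not touched, and the job is handed in.

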